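# Load the guarded board tester and lock its interlock plug

## Robot

A 7-joint arm with a two-finger parallel gripper is mounted at the origin on the work surface; the furniture and walls round the work are solid. World frame = base frame: x ahead of the robot, y to its left, z up, the work surface at z = 0. Lengths are in mm, angles in rad, forces in N, time in s.
With the tool pointing down it reaches from about 400 to 875 mm from the base axis. Payload 4.4 kg.
Tool frame: the origin (TCP) lies where the fingers leave the gripper's body, on its centre line; the fingertips stand 73 mm ahead of it and the grasp point (between the pads) lies 54 mm ahead of it; z points along the fingers, y is the line along which they close (so a half turn about z gives the same grasp; the last joint's range is limited). The gripper opens to 85 mm and grips with 20 to 120 N. Pads are 22 mm wide; open, the fingers measure 114 mm over their backs; the gripper's body (76 mm by 85 mm) begins 54 mm behind the grasp point. The pads swing forward as they close: fully open they stand 13 mm farther back than shut.
Start: joints at [1.055, 0.628, 0.038, 1.517, -0.027, 0.996, -0.02], TCP at [282.636, -585.349, 303.913] pointing down, gripper open.
Joint ranges: [-3.06, 3.06], [-0.37, 2.12], [-1.25, 1.32], [0.18, 2.47], [-1.1, 4.24], [0.23, 1.98], [-2.94, 2.94]. Speed limits (rad/s): [2.57, 2.57, 3.14, 3.14, 3.14, 3.14, 3.14].

## Interface

Orientations are given as a 3x3 rotation matrix whose columns are the frame's x, y, z axes.
In Python, from plant import state, read_camera, calibration, order gives the robot as it stands. The module is installed in compiled form; this text tells all that it offers.
- The arm moves only by the shell command python3 -m crank 'ROWS' [FORCE]. ROWS is JSON, a list of rows, each a list of 5 numbers: the finger opening in m, from 0 to 0.0854, then the shift along the world's x, y, z in m, then the turn about the world's z in rad. In form: [[grip, tx, ty, tz, yaw], ...]. A call has 1 to 12 rows; each row shifts and turns the commanded pose from where the row before left it; what a row does not reach is not made up. A row lasts 1/10 s, in which the tool goes at most 50 mm and 8.59 degrees, less where a joint would pass 70% of its speed; a pose out of reach is approached as far as the arm can. A call with a gripper value outside its range is refused whole. The fingers move at their own pace and stop on an object; FORCE is the grip in N (left out, the last holds). Time passes only in rows, so rows that do not move let the fingers close. It gives the time, the measured TCP pose, the force, the opening and the grip force at its end, in the units of the state.
- state(): the state, without advancing time (a new reading comes with each control period).
- read_camera(name): name is "scene" or "top" or "wrist"; returns (picture, depth): 480x640x3 uint8, red, green, blue; 480x640 float32, mm along the optical axis (not along the pixel's ray), 0 where there is no reading.
- calibration(name): a dict with "K" (3x3 intrinsics, pixels), "dist" ([k1, k2, p1, p2, k3] as OpenCV has them; the pictures are not rectified), "eye" and "attitude" of the camera in the world; the wrist camera has in their place "mount" (4x4, takes a point from camera to tool coordinates, whose origin is the TCP and whose axes are the flange's). Camera axes: x right, y down, z forward; pixel columns grow to the right and rows downward; lengths in mm; the calibration is good to about 2 mm. A picture is of the moment at which its call begins: read the wrist's pose just before it. calibration takes no time and is no camera call.
- order.job_done(): hands the job in; it is judged then, once.
The state is a dict: "t": time; "q": joint angles; "joint_velocities": joint speeds; "effort": joint torques, N m; "ee_pos": TCP position; "tcp_rot": TCP orientation; "ft_force": force on the tool from outside, world axes, zero at the start; "ft_torque": the same for the moment, N m; "gripper_width": finger opening in mm; "grasp_force": force on a finger pad.
Only numpy, scipy, OpenCV 4.12 (cv2) and the standard library are available. Lean on these libraries where they do the work, as an engineer would, in place of code of your own. Each camera call takes 0.05 s, during which the arm holds its last target. There are 200 camera calls.

## Task

Load the board tester: set every board carrier on the bench (two or three of them) crosswise in the feed channel and drive it with the push stick, never by hand, under the guard until it is wholly inside, then lay the stick back on the bench clear of the tester's base plate. Only when all the boards are in, fit the interlock plug to its socket on the tester: lugs into the notches, push down against the spring, turn a quarter turn clockwise and let it rise until it is locked in its seat. Leave the other things on the bench where they are.

Things in the scene. Friction and masses are not known exactly. Their poses are not given: they have to be found in the camera images.
- carrier_0_mid (a point): Board carrier: flat grey plastic slab 64 (its x) x 100 (its y) x 16 mm (z), 0.12 kg, with a green circuit board on top (parts up to 14 mm above the slab, no obstacle to fingers). All alike; lies on the bench, absent in some starts. The point is the slab's middle, 8 mm above its underside. Grasp across the 64 mm, fingers on the two 100 mm sides.
- carrier_1_mid (a point): Board carrier: flat grey plastic slab 64 (its x) x 100 (its y) x 16 mm (z), 0.12 kg, with a green circuit board on top (parts up to 14 mm above the slab, no obstacle to fingers). All alike; lies on the bench, absent in some starts. The point is the slab's middle, 8 mm above its underside. Grasp across the 64 mm, fingers on the two 100 mm sides.
- carrier_2_mid (a point): Board carrier: flat grey plastic slab 64 (its x) x 100 (its y) x 16 mm (z), 0.12 kg, with a green circuit board on top (parts up to 14 mm above the slab, no obstacle to fingers). All alike; lies on the bench, absent in some starts. The point is the slab's middle, 8 mm above its underside. Grasp across the 64 mm, fingers on the two 100 mm sides.
- mouth (a point): Mouth of the tester's guard, a low opening 112 mm wide and 34 mm high: its centre, on the channel floor, 24 mm above the bench. Tester axes: z up, y along the channel, out of the guard; carriers are fed toward -y, up to a stop at y = -245 mm, room for three in a row, each pushing the last on. Lintel and clear roof end 48 mm above the floor. The tester is fixed but stands differently each time.
- lane (a point): Open part of the feed channel: a point on its floor (24 mm above the bench), on the centre line, 65 mm out from the mouth; same axes as mouth. Open floor from the mouth (y = -65 mm here) to its end (y = +55 mm; no lip there); base plate 128 mm wide. Guides at x = +-56 mm stand 12 mm above the floor, so a carrier is laid crosswise: its 100 mm along x, its 64 mm along y.
- stick_mid (a point): Wooden push stick lying on the bench, 0.12 kg, 180 mm long along its x: handle 22 mm wide (y), 24 mm high; cross head at the +x end 64 mm wide (y), 20 mm thick, 22 mm high, its flat front at x = +90 mm. The point is its middle, 12 mm above the underside; grip the handle across here, from above.
- stick_head (a point): Middle of the push stick's cross head, 80 mm from stick_mid along the stick's x; same axes.
- plug_grip (a point): Interlock plug standing upright, 74 mm high, 0.2 kg: 52 mm round pilot with two opposite lugs at its foot (76 mm over them along the plug's x, 14 mm wide, 2 to 10 mm above its underside), 72 mm flange at 32 to 38 mm, and a bar grip 64 (x) x 24 mm (y) from 38 to 74 mm, above the lugs. The point is in the bar on the axis, 56 mm above the underside. Alike after a half turn.
- socket (a point): Bayonet socket on top of the box at the far end of the tester: centre of its floor, 64 mm above the bench, same axes as mouth. Collar 92 mm across; two notches at +x and -x take the lugs, so the plug enters with its bar along x (either way, within 4 degrees; play 2 mm at the pilot). Resting unlocked on the spring, plug_grip is about 77 mm above this point.
- socket_rim (a point): Centre of the socket's rim, 30 mm above socket, same axes. To lock: press until plug_grip is 60 to 62 mm above socket (must be under 64; end of travel 59; about 12 N), turn 90 degrees clockwise seen from above (stop within 5 degrees; anticlockwise is blocked) till the bar lies along y, let go: it rises into recesses and is locked, plug_grip 68 mm above socket.
- plunger (a joint): Spring plunger in the socket, m: 0 up, with nothing in the socket; about 0.003 under the plug's weight; 0.021 fully pressed; about 0.012 with the plug locked. 650 N/m.
- choke: Bystander, not to be disturbed: wound ring choke; origin under its middle
- mug: Bystander, not to be disturbed: white mug; origin under its middle
- cap_big: Bystander, not to be disturbed: large blue can capacitor, 35 mm across and 50 high, standing on end; origin under its middle
Mind the look-alikes: they are no part of the job. Leave any pink or turquoise look-alike of the part that bears plug_grip alone.

How it is judged:
By the outcome, as a careful person would: the job done as asked, in the order asked, and still so for the second after the job is handed in, with the robot touching nothing.
Of carrier_0, carrier_1, carrier_2 only 2 to 3 are there at a start; the rules pass over those that are not, and their reading is None.
At some moment in a run one of carrier_0, carrier_1, carrier_2 may be knocked a few centimetres aside while the robot is not near it.
It also fails if it takes over 210 s, if anything falls off the work surface, if the arm or the gripper's body presses on something with over 40 N, if the wrist force passes 120 N, or if a joint passes its speed limit or range.

## Working session

There is one attempt and no reset: what is moved stays moved. The work goes in short steps, Python scripts to look and compute and a shell command to move; the robot and the scene stay as the last step left them, time stands still between calls to the robot, and variables do not carry over. Pictures are saved under pics/ and viewed, at most 15 in all, crops included, and the job is handed in when it is done.

```bash
mkdir -p pics; cat > h.py <<'E'
import numpy as np, cv2
from plant import state, read_camera, calibration, order
def cam(n):
    c=calibration(n); K=np.array(c["K"],float); d=np.array(c["dist"],float)
    if n=="wrist":
        s=state(); M=np.array(c["mount"],float); R=np.array(s["tcp_rot"]); p=np.array(s["ee_pos"])
        return K,d,R@M[:3,:3],R@M[:3,3]+p
    return K,d,np.array(c["attitude"],float),np.array(c["eye"],float)
def shot(n,f=None):
    C=cam(n); im,dep=read_camera(n)
    if f: cv2.imwrite("pics/"+f,im[:,:,::-1]); np.savez("pics/"+f[:-4]+".npz",im=im,dep=dep,K=C[0],d=C[1],R=C[2],e=C[3])
    return im,dep,C
def load(f):
    z=np.load("pics/"+f+".npz"); return z["im"],z["dep"],(z["K"],z["d"],z["R"],z["e"])
def ray(C,uv,z):
    K,d,R,e=C; u=cv2.undistortPoints(np.array(uv,float).reshape(-1,1,2),K,d).reshape(-1,2)
    v=np.c_[u,np.ones(len(u))]@R.T
    return e+v*((z-e[2])/v[:,2])[:,None]
def cloud(dep,C):
    K,d,R,e=C; g=np.stack(np.meshgrid(np.arange(640),np.arange(480)),-1).reshape(-1,1,2).astype(float)
    u=cv2.undistortPoints(g,K,d).reshape(-1,2)
    return ((np.c_[u,np.ones(len(u))]*dep.reshape(-1,1))@R.T+e).reshape(480,640,3)
E
python3 - <<'E'
from h import *
for n in("scene","top","wrist"):
    c=calibration(n); shot(n,n+"0.png"); C=cam(n); print(n,C[0].tolist(),C[1],C[2].round(3).tolist(),C[3])
s=state();print(s["t"],s["ee_pos"],np.round(s["tcp_rot"],3).tolist(),s["gripper_width"])
E
```

```text
scene [[544.5078241515793, 0.0, 312.2933317075848], [0.0, 544.5078241515793, 244.0219582483232], [0.0, 0.0, 1.0]] [0.01819601 0.         0.         0.         0.        ] [[0.765, -0.357, 0.536], [-0.644, -0.431, 0.632], [0.006, -0.829, -0.56]] [-247.03941211 -861.36558044  826.28361527]
top [[480.41181881804755, 0.0, 325.7864032197381], [0.0, 480.41181881804755, 237.95651357680643], [0.0, 0.0, 1.0]] [-0.11306142  0.          0.          0.          0.        ] [[-0.014, -0.998, 0.058], [-1.0, 0.014, 0.003], [-0.004, -0.058, -0.998]] [ 407.2274186   -69.50307878 1375.58756751]
wrist [[371.0773910013224, 0.0, 323.87941804750295], [0.0, 371.0773910013224, 238.73201147342908], [0.0, 0.0, 1.0]] [-0.03242456  0.          0.          0.          0.        ] [[0.436, -0.859, -0.269], [-0.9, -0.417, -0.128], [-0.002, 0.298, -0.954]] [ 351.37712935 -552.00245956  374.32019215]
0.15 [ 282.47057879 -585.01118197  303.19639117] [[0.901, 0.435, -0.001], [0.435, -0.901, 0.001], [-0.0, -0.001, -1.0]] 85.34308426753763
```

View pics/top0.png

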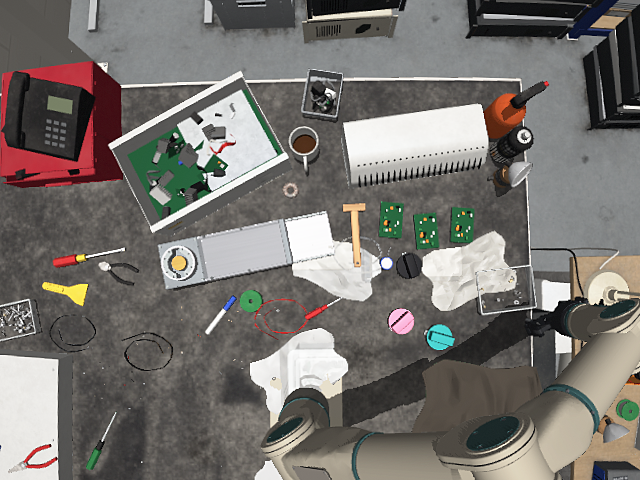

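View pics/scene0.png

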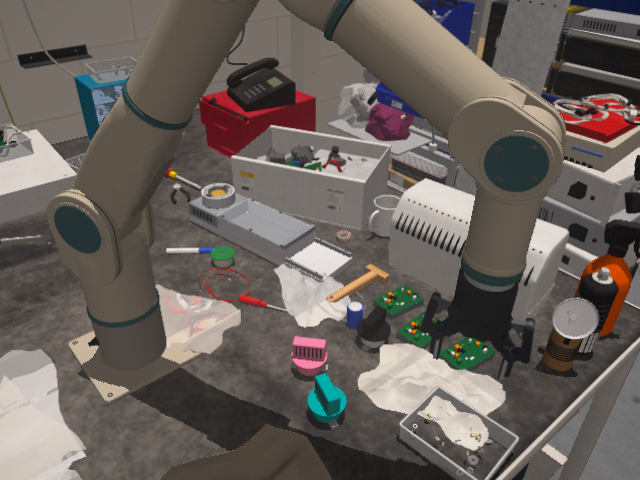

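Top view: socket (178,263), the clear guard roof out to about x=288, white open lane about (312,240). Stick has its handle at (357,240) and head at (354,207).

- Carriers: (392,220), (427,231), (462,225). Other green things are the loose PCB in the tray at (170,180) and the green spool at (250,300), neither a carrier.
- Plug candidates: black (409,265), pink (401,321), turquoise (440,337). I choose black.
- Stick candidates: only the wooden T at (357,235). The yellow scraper (65,290) is not it.

```bash
cat > ortho.py <<'E'
from h import *
def ortho(f,x0,x1,y0,y1,s):  # image: right=-y, down=-x ; pixel (c,r): y=y1-c/s, x=x1-r/s
    im,dep,C=load(f); P=cloud(dep,C); ok=(dep>0)
    W=int((y1-y0)*s);H=int((x1-x0)*s); o=np.zeros((H,W,3),np.uint8);Z=np.full((H,W),-99.)
    c=((y1-P[...,1])*s);r=((x1-P[...,0])*s)
    m=ok&(c>=0)&(c<W-2)&(r>=0)&(r<H-2)&(P[...,2]<250)
    for rr,cc,z,col in sorted(zip(r[m].astype(int),c[m].astype(int),P[...,2][m],map(tuple,im[m])),key=lambda t:t[2]):
        k=int(np.ceil(3*s)); o[rr:rr+k,cc:cc+k]=col[::-1]; Z[rr:rr+k,cc:cc+k]=z
    return o,Z
E
python3 - <<'E'
from ortho import *
im,dep,C=load("top0")
c=cv2.resize(im[190:300,150:490,::-1],None,fx=2.3,fy=2.3,interpolation=cv2.INTER_CUBIC)
P=cloud(dep,C); z=np.clip(P[190:300,150:490,2]*2.5+20,0,255).astype(np.uint8)
z=cv2.applyColorMap(cv2.resize(z,None,fx=2.3,fy=2.3,interpolation=cv2.INTER_NEAREST),cv2.COLORMAP_TURBO)
cv2.imwrite("pics/a.png",np.vstack([c,z])); print(c.shape)
hsv=cv2.cvtColor(im,cv2.COLOR_RGB2HSV)
g=cv2.inRange(hsv,(50,90,30),(80,255,255)); g[:,:370]=0; g[:190]=0;g[260:]=0
for k in cv2.findContours(cv2.morphologyEx(g,cv2.MORPH_CLOSE,np.ones((5,5))),0,1)[0]:
    if cv2.contourArea(k)<200: continue
    r=cv2.minAreaRect(k); w=ray(C,cv2.boxPoints(r),18); print(r[0],w.mean(0).round(1),(w[1]-w[0]).round(),(w[2]-w[1]).round())
for n,p in dict(black=(409,265),handle=(357,245),head=(354,207),sock=(178,263),pink=(401,321),cap=(386,263)).items():
    print(n,P[p[1]-2:p[1]+3,p[0]-2:p[0]+3].reshape(-1,3).mean(0).round(1))
E
```

```text
(253, 782, 3)
(426.04949951171875, 230.4950408935547) [ 503.  -351.4   18. ] [  6. -65.   0.] [-100.   -7.    0.]
(462.1241455078125, 224.8896484375) [ 517.7 -456.2   18. ] [100.  -9.   0.] [ -4. -65.   0.]
(390.750244140625, 219.37100219726562) [ 536.1 -251.2   18. ] [101.  -9.   0.] [ -5. -64.   0.]
black [ 405.7 -290.6   74.5]
handle [ 464.2 -153.4   24.6]
head [ 572.1 -146.9   22.8]
sock [419.4 335.2  88.9]
pink [ 254.8 -266.    73.9]
cap [ 412.2 -230.9   51.5]
```

View pics/a.png

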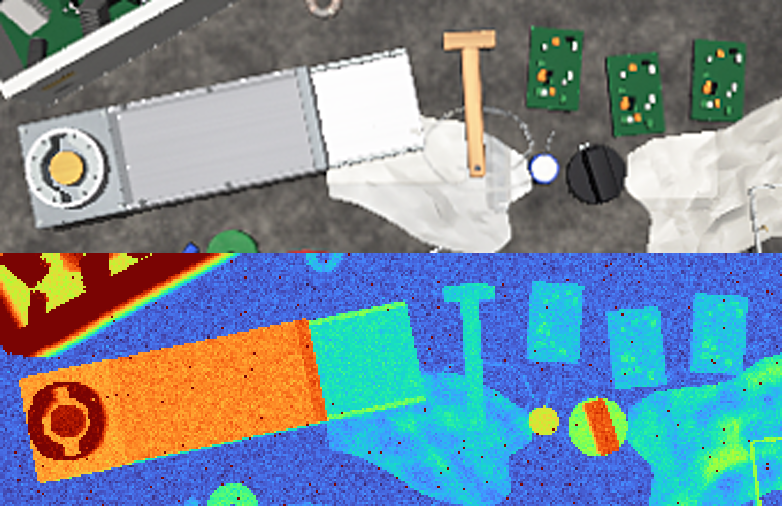

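Close crop: the black bar-grip plug is at crop (595,172), next to the blue capacitor (543,167). Lintel is near (317,115), and the three boards and the stick are clear. The pink and turquoise plugs are outside it.

```bash
python3 - <<'E'
from h import *
im,dep,C=load("top0"); P=cloud(dep,C); X,Y,Z=P[...,0],P[...,1],P[...,2]
reg=np.zeros(Z.shape,bool); reg[200:300,150:345]=True
def rect(m,nm,ero=0):
    k=cv2.morphologyEx(m.astype(np.uint8),cv2.MORPH_OPEN,np.ones((5,5)))
    n,l,s,c=cv2.connectedComponentsWithStats(k); i=1+np.argmax(s[1:,4]); k=l==i
    r=cv2.minAreaRect(P[k][:,:2].astype(np.float32)); print(nm,s[i,4],r,np.median(Z[k])); print(cv2.boxPoints(r).round(1).tolist()); return k
g=rect(reg&(Z>55)&(Z<85),"guard")
lint=rect(reg&(Z>55)&(Z<85)&(np.arange(640)[None]>270),"lintel")
f=rect(reg&(Z>19)&(Z<45)&(np.arange(640)[None]>285)&(im.min(2)>225),"floor")
# edges of guard's long sides from component boundary, at z 72
ct=cv2.findContours((reg&(Z>55)).astype(np.uint8),0,1)[0]; ct=max(ct,key=cv2.contourArea)[:,0]
w=ray(C,ct,72)
for nm,sel in(("top",lambda c:c[:,1]<250-0.2*(c[:,0]-178)-0),("bot",lambda c:c[:,1]>=263-0.2*(c[:,0]-178))):
    q=w[sel(ct)&(ct[:,0]>185)&(ct[:,0]<278)][:,:2].astype(np.float32); v=cv2.fitLine(q,cv2.DIST_HUBER,0,.01,.01).ravel(); print(nm,len(q),v, np.degrees(np.arctan2(v[1],v[0])))
k=reg&(Z>88)&(Z<105)&(X<480)&(Y>250); q=P[k][:,:2].astype(np.float32); print("collar",k.sum(),cv2.minEnclosingCircle(q),np.median(Z[k]),(q.min(0)+q.max(0))/2, q.max(0)-q.min(0))
o=cv2.inRange(cv2.cvtColor(im,cv2.COLOR_RGB2HSV),(10,80,80),(22,255,255)); o[:,:335]=0;o[:,:]*=1;o[:200]=0;o[270:]=0;o[:,372:]=0
ct=max(cv2.findContours(o,0,1)[0],key=cv2.contourArea); m=np.zeros_like(o); cv2.drawContours(m,[ct],-1,255,-1)
v,u=np.nonzero(m); W=ray(C,np.c_[u,v],23)[:,:2]; print("stick box",W.min(0),W.max(0))
h=W[W[:,0]<545].astype(np.float32); print(cv2.minAreaRect(h), cv2.fitLine(h,2,0,.01,.01).ravel())
h=W[W[:,0]>560].astype(np.float32); print(cv2.minAreaRect(h))
k=(Z>64)&(Z<85)&(X>365)&(X<445)&(Y<-250)&(Y>-330); print("bar",cv2.minAreaRect(P[k][:,:2].astype(np.float32)),P[k].mean(0))
k=(Z>30)&(Z<85)&(X>360)&(X<450)&(Y<-250)&(Y>-340); print("flange",cv2.minEnclosingCircle(P[k][:,:2].astype(np.float32)))
E
```

```text
guard 4846 ((445.183349609375, 214.20301818847656), (129.3048095703125, 357.3446960449219), 11.416810989379883) 67.19128162986169
[[346.3999938964844, 376.5], [417.20001220703125, 26.299999237060547], [543.9000244140625, 51.900001525878906], [473.20001220703125, 402.1000061035156]]
lintel 777 ((474.232666015625, 57.66893005371094), (126.2597427368164, 55.70691680908203), 0.9464417099952698) 68.9867373455761
[[410.70001220703125, 84.5], [411.6000061035156, 28.799999237060547], [537.7999877929688, 30.899999618530273], [536.9000244140625, 86.5999984741211]]
floor 1559 ((489.4654846191406, -20.148834228515625), (113.47924041748047, 117.73809051513672), 10.812397003173828) 25.1262773882288
[[422.70001220703125, 27.0], [444.79998779296875, -88.5999984741211], [556.2000122070312, -67.30000305175781], [534.2000122070312, 48.29999923706055]]
top 92 [ 1.8790101e-01 -9.8218799e-01  5.1083960e+02  1.9268922e+02] -79.16968
bot 93 [ 2.0254897e-01 -9.7927213e-01  3.8683484e+02  1.9018065e+02] -78.31394
collar 600 ((420.7325439453125, 334.0068664550781), 47.261993408203125) 93.945162928988 [420.8165  333.82635] [89.18652 90.96396]
stick box [ 405.08064266 -178.11023156] [ 583.42866281 -115.56893467]
((474.50958251953125, -149.99085998535156), (139.43460083007812, 22.56417465209961), 2.5300140380859375) [ 9.9877381e-01  4.9506627e-02  4.7748087e+02 -1.5007013e+02]
((572.1031494140625, -146.91629028320312), (62.393802642822266, 22.807397842407227), 89.22856903076172)
bar ((406.0341796875, -297.2163391113281), (63.49628448486328, 25.6650447845459), 16.970273971557617) [ 405.84715246 -296.3957547    74.63696025]
flange ((406.0538635253906, -297.82208251953125), 36.38351821899414)
```

```bash
python3 -m crank '[[0.08,0.0294,0.0161,-0.0154,-0.0674],[0.08,0.0294,0.0161,-0.0154,-0.0674],[0.08,0.0294,0.0161,-0.0154,-0.0674],[0.08,0.0294,0.0161,-0.0154,-0.0674],[0.08,0.0294,0.0161,-0.0154,-0.0674],[0.08,0.0294,0.0161,-0.0154,-0.0674],[0.08,0.0294,0.0161,-0.0154,-0.0674],[0.08,0.0294,0.0161,-0.0154,-0.0674],[0.08,0,0,0,0],[0.08,0,0,0,0]]' 40
python3 - <<'E'
from h import *
shot("wrist","w1.png");shot("top","t1.png")
E
```

```text
t: 1.15
ee_pos: [518.4, -455.3, 179.6]
tcp_rot: [[0.996, -0.086, -0.001], [-0.086, -0.996, 0.001], [-0.002, -0.001, -1.0]]
ft_force: [-0.7, -0.2, 0.8]
gripper_width: 80.0
grasp_force: 0.0
```

View pics/w1.png

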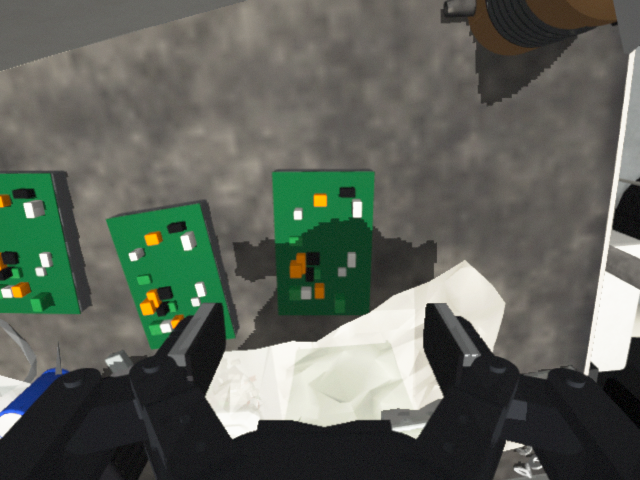

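The wrist view shows the target board at (323,245), centred between the fingertips. The other boards are at (170,270) and (35,240). I'll measure it, then descend.

```bash
cat > carr.py <<'E'
from h import *
def carriers(f,amin=1500,z=17):
    im,dep,C=load(f); h=cv2.cvtColor(im,cv2.COLOR_RGB2HSV)
    g=cv2.morphologyEx(cv2.inRange(h,(50,90,20),(85,255,255)),cv2.MORPH_CLOSE,np.ones((17,17) if amin>1000 else (5,5)))
    for k in cv2.findContours(g,0,1)[0]:
        if cv2.contourArea(k)<amin: continue
        w=ray(C,k[:,0],z)[:,:2].astype(np.float32); r=cv2.minAreaRect(w)
        x,y,ww,hh=cv2.boundingRect(k); print(np.round(r[0],1),np.round(r[1],1),round(r[2],1),"px",x,y,ww,hh)
E
python3 - <<'E'
from carr import *
carriers("w1"); print(); carriers("t1",200)
E
python3 -m crank '[[0.08,-0.001,-0.001,-0.04,0],[0.08,0,0,-0.03,0],[0.08,0,0,-0.024,0],[0.08,0,0,0,0]]'
```

```text
[ 499.9 -349.4] [100.8  64.9] 4.3 px 106 203 129 147
[ 532.6 -251.2] [ 60.6 100.7] 84.6 px 0 173 81 141
[ 515.9 -454.3] [ 64.7 100.1] 85.2 px 272 171 103 144

[ -38.5 -955.4] [82.3 55.8] 62.4 px 616 399 24 22
[311.8 148.2] [62.6 59.3] 89.5 px 240 290 23 22
[ 502.7 -351.6] [99.8 64.7] 4.3 px 414 213 25 37
[ 518.8 -456. ] [64.1 99.9] 88.0 px 451 207 23 36
[ 536.  -251.3] [ 64.4 100.9] 85.0 px 379 201 25 37
[700.  354.8] [221.7 244.8] 28.4 px 127 127 101 93
[826.8 115.4] [219.3  13.8] 28.5 px 243 90 39 65
t: 1.65
ee_pos: [513.5, -457.5, 83.8]
tcp_rot: [[0.996, -0.092, -0.005], [-0.092, -0.996, 0.004], [-0.006, -0.003, -1.0]]
ft_force: [-0.9, 0.9, 0.4]
gripper_width: 80.2
grasp_force: 0.0
```

```bash
python3 -m crank '[[0.08,0,0.002,-0.004,0],[0.08,0,0,-0.002,0],[0.08,0,0,0,0],[0.08,0,0,0,0]]'
python3 -m crank '[[0.08,0,0,-0.003,0],[0.08,0,0,-0.002,0],[0.08,0,0,0,0]]'
```

```text
t: 2.05
ee_pos: [517.3, -456.0, 81.9]
tcp_rot: [[0.996, -0.089, 0.001], [-0.089, -0.996, -0.001], [0.002, 0.001, -1.0]]
ft_force: [-0.7, 0.2, -0.2]
gripper_width: 80.2
grasp_force: 0.0
t: 2.35
ee_pos: [516.7, -455.3, 75.3]
tcp_rot: [[0.996, -0.089, -0.0], [-0.089, -0.996, 0.0], [-0.0, -0.0, -1.0]]
ft_force: [-0.8, 0.3, 0.5]
gripper_width: 80.2
grasp_force: 0.0
```

```bash
python3 -m crank '[[0.08,0,0,-0.003,0],[0.08,0,0,-0.002,0],[0.08,0,0,0,0],[0.08,0,0,0,0]]'; python3 -m crank '[[0.055,0,0,0,0],[0.055,0,0,0,0],[0.055,0,0,0,0],[0.055,0,0,0,0],[0.055,0,0,0,0],[0.055,0,0,0,0]]' 40
```

```text
t: 2.75
ee_pos: [516.8, -455.5, 70.5]
tcp_rot: [[0.996, -0.089, -0.0], [-0.089, -0.996, 0.0], [-0.0, -0.0, -1.0]]
ft_force: [-0.3, -0.0, 0.1]
gripper_width: 80.3
grasp_force: 0.0
t: 3.35
ee_pos: [517.0, -455.7, 71.0]
tcp_rot: [[0.996, -0.089, 0.0], [-0.089, -0.996, -0.0], [0.001, 0.0, -1.0]]
ft_force: [-0.6, 1.0, 3.2]
gripper_width: 62.8
grasp_force: 45.8
```

```bash
python3 -m crank '[[0.055,0,0,0.03,0],[0.055,0,0,0.045,0],[0.055,-0.0024,0.0426,0,0.0286],[0.055,-0.0024,0.0426,0,0.0286],[0.055,-0.0024,0.0426,0,0.0286],[0.055,-0.0024,0.0426,0,0.0286],[0.055,-0.0024,0.0426,0,0.0286],[0.055,-0.0024,0.0426,0,0.0286],[0.055,-0.0024,0.0426,0,0.0286],[0.055,-0.0024,0.0426,0,0.0286],[0.055,-0.0024,0.0426,0,0.0286],[0.055,-0.0024,0.0426,0,0.0286]]'; python3 -m crank '[[0.055,0,0,0,0],[0.055,0,0,0,0],[0.055,0,0,0,0]]';python3 - <<'E'
from h import *
shot("wrist","w2.png");shot("top","t2.png")
E
```

```text
t: 4.55
ee_pos: [492.4, -27.9, 145.4]
tcp_rot: [[0.981, 0.196, -0.0], [0.196, -0.981, -0.0], [-0.0, -0.0, -1.0]]
ft_force: [1.1, -0.4, -2.3]
gripper_width: 63.1
grasp_force: 45.3
t: 4.85
ee_pos: [492.8, -30.8, 145.6]
tcp_rot: [[0.981, 0.194, -0.0], [0.194, -0.981, -0.001], [-0.0, 0.001, -1.0]]
ft_force: [0.0, -0.5, -2.1]
gripper_width: 62.9
grasp_force: 45.3
```

View pics/w2.png

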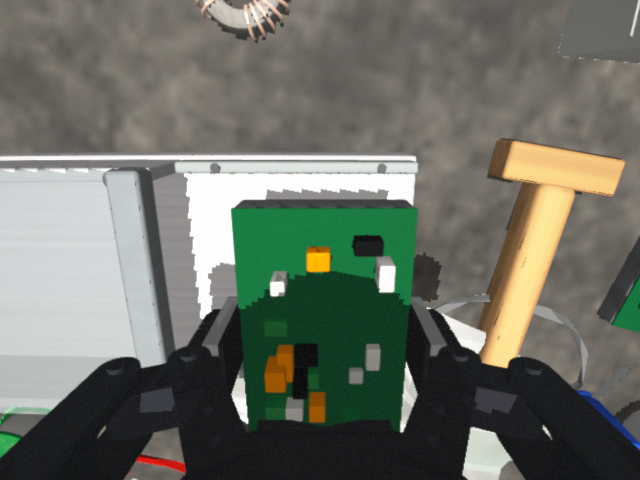

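Carrier is held square to the channel. The far guide runs along row 168 and the lintel edge is near column 155.

```bash
python3 - <<'E'
from h import *
im,dep,C=load("w2")
yT=np.array([.196,-.981]); xT=np.array([-.981,-.196]); M=np.array([479.5,39])
def T(p): d=p[:,:2]-M; return np.c_[d@xT,d@yT].round(1).tolist()
print("guide bottom/inner edge z36",T(ray(C,[(190,174),(410,172)],36)),"outer",T(ray(C,[(190,161),(410,157)],36)))
print("lane end floor",T(ray(C,[(415,178)],24)),"lintel edge z72",T(ray(C,[(150,170),(164,355)],72)))
print("carrier edge z91",T(ray(C,[(234,207),(414,206)],91)))
E
```

```text
guide bottom/inner edge z36 [[-52.4, 6.3], [-53.1, 113.1]] outer [[-58.6, 6.9], [-60.3, 112.6]]
lane end floor [[-48.5, 118.7]] lintel edge z72 [[-58.7, 3.7], [25.1, -1.9]]
carrier edge z91 [[-48.1, 40.2], [-48.4, 102.6]]
```

```bash
python3 -m crank '[[0.055,-0.001,0,-0.025,0],[0.055,0,0,-0.015,0],[0.055,0,0,-0.006,0],[0.055,0,0,-0.003,0],[0.055,0,0,0,0],[0.055,0,0,0,0]]'; 
```

```text
t: 5.55
ee_pos: [492.3, -29.8, 97.2]
tcp_rot: [[0.981, 0.195, 0.001], [0.195, -0.981, -0.0], [0.001, 0.0, -1.0]]
ft_force: [-0.3, 0.2, -0.8]
gripper_width: 62.9
grasp_force: 45.3
```

```bash
python3 -m crank '[[0.055,0,0,-0.001,0],[0.078,0,0,0,0],[0.078,0,0,0,0],[0.078,0,0,0,0],[0.078,0,0,0.03,0],[0.078,0,0,0.04,0],[0.05,0.0005,-0.04,0,-0.05],[0.05,0.0005,-0.04,0,-0.05],[0.05,0.0005,-0.0395,0,-0.05],[0.05,0,0,0,0],[0.05,0,0,0,0]]';python3 - <<'E'
from carr import *
shot("wrist","w3.png");shot("top","t3.png");carriers("t3",200)
im,dep,C=load("w3"); 
for o in [cv2.inRange(cv2.cvtColor(im,cv2.COLOR_RGB2HSV),(8,70,70),(24,255,255))]:
    n,l,s,c=cv2.connectedComponentsWithStats(o)
    for i in range(1,n):
        if s[i,4]>600: 
            v,u=np.nonzero(l==i); W=ray(C,np.c_[u,v],23)[:,:2].astype(np.float32); print(s[i],cv2.minAreaRect(W)); h=W[W[:,0]<540]; print(cv2.fitLine(h,2,0,.01,.01).ravel() if len(h)>50 else 0)
E
```

```text
t: 6.65
ee_pos: [493.0, -149.9, 165.8]
tcp_rot: [[0.999, 0.044, -0.0], [0.044, -0.999, -0.0], [-0.0, 0.0, -1.0]]
ft_force: [-0.8, 0.7, 0.1]
gripper_width: 50.1
grasp_force: 0.0
[ -38.5 -955.4] [82.3 55.8] 62.4 px 616 399 24 22
[311.8 148.2] [62.6 59.3] 89.5 px 240 290 23 22
[494.2 -31.4] [99.4 62. ] 11.3 px 300 216 28 39
[ 502.7 -351.6] [99.8 64.7] 4.3 px 414 213 25 37
[ 535.9 -251.8] [ 63.3 101.1] 85.0 px 381 201 23 37
[700.  354.8] [221.7 244.8] 28.4 px 127 127 101 93
[826.8 115.4] [219.3  13.8] 28.5 px 243 90 39 65
[  262   102   117   277 12667] ((491.25726318359375, -148.11062622070312), (178.35250854492188, 63.89057159423828), 2.6093268394470215)
[ 9.9899727e-01  4.4771113e-02  4.7927982e+02 -1.4845200e+02]
```

View pics/w3.png

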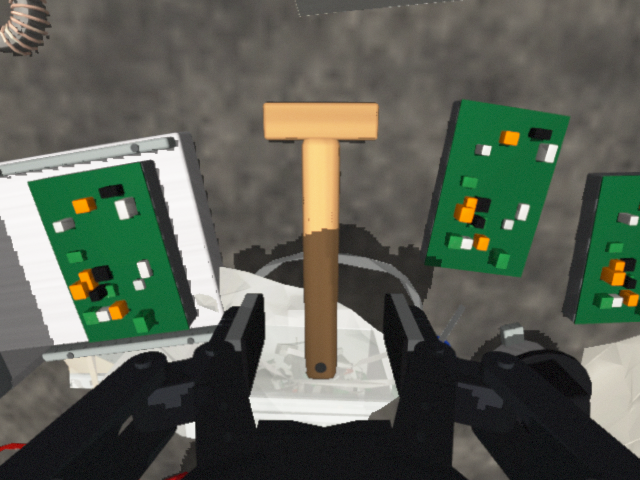

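The board sits between the guides, around (110,250). The stick is centred under the fingers and aligned, with its head at (321,121). Descend and grip.

```bash
python3 -m crank '[[0.05,0.0005,0.0005,-0.04,0],[0.05,0,0,-0.03,0],[0.05,0,0,-0.012,0],[0.05,0,0,-0.006,0],[0.05,0,0,0,0],[0.01,0,0,0,0],[0.01,0,0,0,0],[0.01,0,0,0,0],[0.01,0,0,0,0],[0.01,0,0,0,0],[0.01,0,0,0,0]]' 60
```

```text
t: 7.85
ee_pos: [494.5, -148.7, 79.0]
tcp_rot: [[0.999, 0.047, 0.002], [0.047, -0.999, -0.0], [0.002, 0.0, -1.0]]
ft_force: [0.0, 1.1, 6.6]
gripper_width: 20.5
grasp_force: 59.7
```

```bash
python3 -m crank '[[0.01,0,0,0.04,0],[0.01,0,0,0.05,0],[0.01,0.0025,-0.001,0,0.1434],[0.01,0.0025,-0.001,0,0.1434],[0.01,0.0025,-0.001,0,0.1434],[0.01,0.0025,-0.001,0,0.1434],[0.01,0.0025,-0.001,0,0.1434],[0.01,0.0025,-0.001,0,0.1434],[0.01,0.0025,-0.001,0,0.1434],[0.01,0.0025,-0.001,0,0.1434],[0.01,0.0025,-0.001,0,0.1434],[0.01,0.0025,-0.001,0,0.1434]]';python3 -m crank '[[0.01,0,0,0,0.1434],[0.01,0,0,0,0.1434],[0.01,0,0,0,0],[0.01,0,0,0,0]]';python3 - <<'E'
from h import *
shot("wrist","w4.png");shot("top","t4.png")
E
```

```text
t: 9.05
ee_pos: [518.8, -158.8, 168.2]
tcp_rot: [[0.084, 0.996, 0.0], [0.996, -0.084, -0.001], [-0.001, 0.001, -1.0]]
ft_force: [0.3, 0.5, -1.0]
gripper_width: 20.5
grasp_force: 59.2
t: 9.45
ee_pos: [518.7, -158.8, 168.0]
tcp_rot: [[-0.192, 0.981, 0.0], [0.981, 0.192, -0.0], [-0.0, 0.0, -1.0]]
ft_force: [0.2, 0.4, -0.9]
gripper_width: 20.8
grasp_force: 59.2
```

View pics/w4.png

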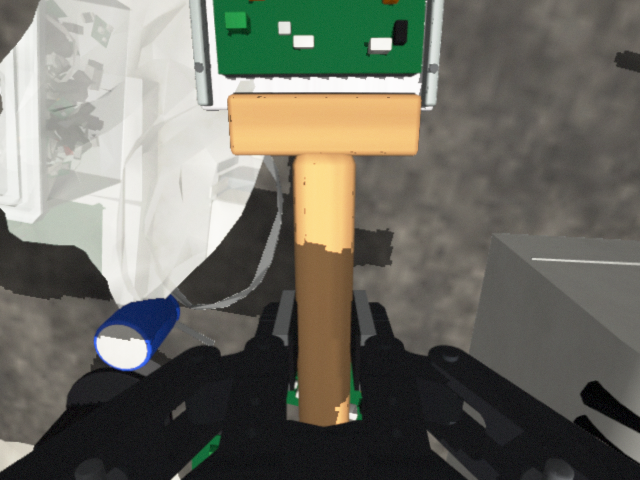

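```bash
python3 -m crank '[[0.01,0.0006,-0.003,-0.03,0],[0.01,0,0,-0.02,0],[0.01,0,0,-0.006,0],[0.01,0,0,0,0],[0.01,-0.002,0.01,0,0],[0.01,-0.002,0.01,0,0],[0.01,-0.002,0.01,0,0],[0.01,-0.002,0.01,0,0],[0.01,-0.002,0.01,0,0],[0.01,-0.002,0.01,0,0],[0.01,0,0,0,0]]'
```

```text
t: 10.65
ee_pos: [507.2, -99.2, 111.8]
tcp_rot: [[-0.198, 0.98, -0.0], [0.98, 0.198, 0.001], [0.001, -0.0, -1.0]]
ft_force: [-1.3, -0.8, -1.2]
gripper_width: 20.2
grasp_force: 59.2
```

```bash
python3 - <<'E'
from h import *
shot("wrist","w5.png");shot("top","t5.png")
E
```

```text
(no output)
```

View pics/w5.png

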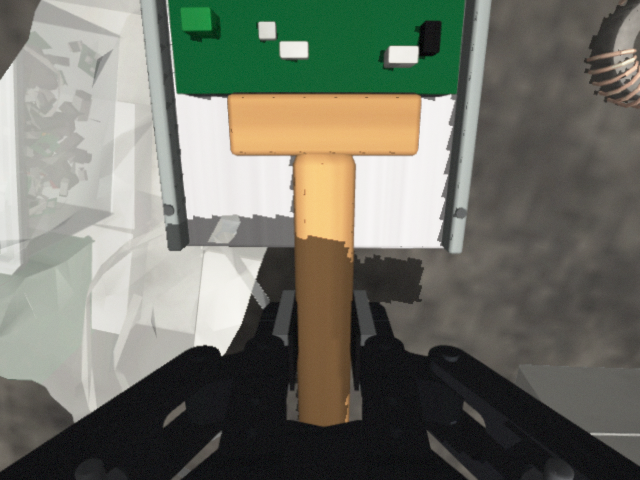

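The head is square against the board at row 95, and the board is between the guides. Keep pushing.

```bash
python3 -m crank '[[0.01,0,0,-0.005,0],[0.01,-0.002,0.01,0,0],[0.01,-0.002,0.01,0,0],[0.01,-0.002,0.01,0,0],[0.01,-0.002,0.01,0,0],[0.01,-0.002,0.01,0,0],[0.01,-0.002,0.01,0,0],[0.01,-0.002,0.01,0,0],[0.01,0,0,0,0],[0.01,0,0,0,0]]'
```

```text
t: 11.75
ee_pos: [493.5, -31.2, 106.8]
tcp_rot: [[-0.196, 0.981, 0.0], [0.981, 0.196, -0.0], [-0.0, 0.0, -1.0]]
ft_force: [0.2, -0.2, -1.6]
gripper_width: 20.3
grasp_force: 59.2
```

```bash
python3 - <<'E'
from h import *
shot("wrist","w6.png");shot("top","t6.png");shot("scene","s6.png")
E
```

```text
(no output)
```

View pics/w6.png

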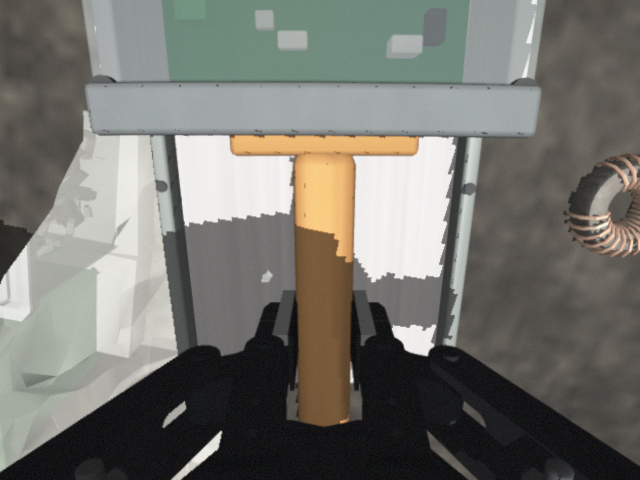

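Board is behind the lintel (lintel rows 85–135) with the head just under it. Retract, then return the stick to its place.

```bash
python3 -m crank '[[0.01,0.004,-0.02,0,0],[0.01,0.005,-0.025,0,0],[0.01,0,0,0.02,0],[0.01,0,0,0.043,0],[0.01,-0.001,-0.0075,0,-0.1434],[0.01,-0.001,-0.0075,0,-0.1434],[0.01,-0.001,-0.0075,0,-0.1434],[0.01,-0.001,-0.0075,0,-0.1434],[0.01,-0.001,-0.0075,0,-0.1434],[0.01,-0.001,-0.0075,0,-0.1434],[0.01,-0.001,-0.0075,0,-0.1434],[0.01,-0.001,-0.0075,0,-0.1434]]';python3 -m crank '[[0.01,-0.001,-0.0075,0,-0.1434],[0.01,0,-0.006,0,-0.1434],[0.01,0,0,0,-0.1434],[0.01,0,0,0,-0.1434],[0.01,0,0,-0.04,0],[0.01,0,0,-0.04,0],[0.01,0,0,-0.008,0],[0.01,0,0,0,0],[0.01,0,0,0,0]]'
```

```text
t: 13.1
ee_pos: [494.2, -137.4, 169.7]
tcp_rot: [[0.818, 0.576, -0.0], [0.576, -0.818, 0.0], [-0.0, -0.0, -1.0]]
ft_force: [0.7, -0.1, -0.6]
gripper_width: 20.5
grasp_force: 59.2
t: 14.0
ee_pos: [493.6, -150.6, 82.3]
tcp_rot: [[0.999, 0.046, 0.001], [0.046, -0.999, -0.0], [0.001, 0.0, -1.0]]
ft_force: [-0.1, 0.0, -1.1]
gripper_width: 20.6
grasp_force: 59.2
```

```bash
python3 -m crank '[[0.01,0,0,-0.002,0],[0.01,0,0,-0.001,0],[0.05,0,0,0,0],[0.05,0,0,0,0],[0.05,0,0,0.04,0],[0.05,0,0,0.05,0],[0.08,0.014,-0.034,0,-0.045],[0.08,0.014,-0.034,0,-0.045],[0.08,0.014,-0.033,0,-0.045],[0.08,0,0,0,0],[0.08,0,0,0,0]]' 40
python3 - <<'E'
from carr import *
shot("wrist","w7.png");shot("top","t7.png");shot("scene","s7.png");carriers("t7",200);print();carriers("w7")
E
```

```text
t: 15.1
ee_pos: [535.1, -251.6, 168.6]
tcp_rot: [[0.996, -0.089, -0.0], [-0.089, -0.996, 0.0], [-0.0, -0.0, -1.0]]
ft_force: [-0.3, 0.4, -0.0]
gripper_width: 80.2
grasp_force: 0.0
[ -38.5 -955.4] [82.3 55.8] 62.4 px 616 399 24 22
[311.8 148.2] [62.6 59.3] 89.5 px 240 290 23 22
[ 491.4 -365.4] [40.2 77.4] 88.6 px 424 221 15 28
[700.  354.8] [221.7 244.8] 28.4 px 127 127 101 93
[826.8 115.4] [219.3  13.8] 28.5 px 243 90 39 65

[ 499.8 -350.2] [101.4  64.5] 4.4 px 423 206 104 144
[ 533.2 -249.8] [ 64.8 100.9] 84.8 px 268 172 107 151
```

```bash
python3 -m crank '[[0.08,0,0,-0.04,0],[0.08,0,0,-0.04,0],[0.08,0,0,-0.012,0],[0.08,0,0,-0.0055,0],[0.08,0,0,0,0],[0.055,0,0,0,0],[0.055,0,0,0,0],[0.055,0,0,0,0],[0.055,0,0,0,0],[0.055,0,0,0,0],[0.055,0,0,0,0]]' 40
```

```text
t: 16.35
ee_pos: [536.4, -251.4, 73.1]
tcp_rot: [[0.996, -0.088, 0.003], [-0.088, -0.996, -0.001], [0.003, 0.001, -1.0]]
ft_force: [-1.0, 1.0, 7.3]
gripper_width: 63.2
grasp_force: 45.4
```

```bash
python3 -m crank '[[0.055,0,0,0.03,0],[0.055,0,0,0.045,0],[0.055,-0.0073,0.0369,0,0.0477],[0.055,-0.0073,0.0369,0,0.0477],[0.055,-0.0073,0.0369,0,0.0477],[0.055,-0.0073,0.0369,0,0.0477],[0.055,-0.0073,0.0369,0,0.0477],[0.055,-0.0073,0.0369,0,0.0477],[0.055,0,0,0,0],[0.055,0,0,0,0],[0.055,0,0,0,0]]'; python3 - <<'E'
from carr import *
shot("wrist","w8.png");carriers("w8",1500,93)
E
```

```text
t: 17.45
ee_pos: [492.2, -30.9, 146.7]
tcp_rot: [[0.981, 0.195, 0.002], [0.195, -0.981, -0.001], [0.001, 0.001, -1.0]]
ft_force: [0.5, -0.3, -2.2]
gripper_width: 62.8
grasp_force: 45.4
[491.6 -30.8] [95.4 71.7] 11.3 px 231 212 185 220
```

View pics/w8.png

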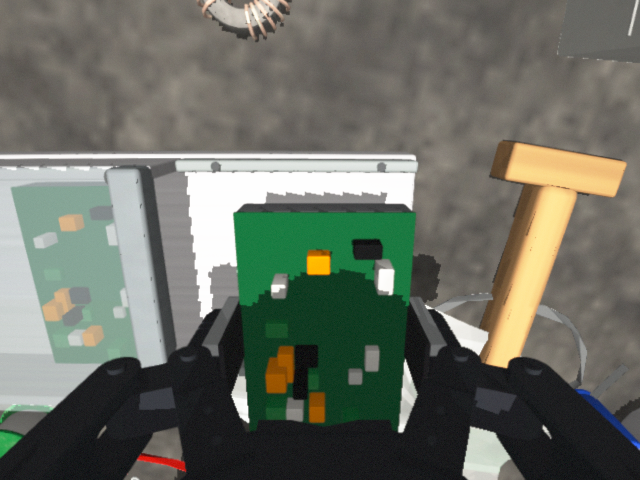

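The first board is under the guard at (70,270). The second is held square over the lane. Lower, release and fetch the stick.

```bash
python3 -m crank '[[0.055,0,0,-0.025,0],[0.055,0,0,-0.015,0],[0.055,0,0,-0.007,0],[0.055,0,0,-0.003,0],[0.055,0,0,0,0],[0.055,0,0,0,0]]'; python3 -m crank '[[0.078,0,0,0,0],[0.078,0,0,0,0],[0.078,0,0,0,0],[0.078,0,0,0.03,0],[0.078,0,0,0.04,0],[0.05,0.0005,-0.04,0,-0.05],[0.05,0.0005,-0.04,0,-0.05],[0.05,0.0005,-0.0395,0,-0.05],[0.05,0,0,0,0],[0.05,0,0,0,0]]';python3 - <<'E'
from carr import *
shot("wrist","w9.png");shot("top","t9.png");carriers("t9",200)
im,dep,C=load("w9"); o=cv2.inRange(cv2.cvtColor(im,cv2.COLOR_RGB2HSV),(8,70,70),(24,255,255))
n,l,s,c=cv2.connectedComponentsWithStats(o); i=1+np.argmax(s[1:,4])
v,u=np.nonzero(l==i); W=ray(C,np.c_[u,v],23)[:,:2].astype(np.float32); print(s[i],cv2.minAreaRect(W)); h=W[W[:,0]<540]; print(cv2.fitLine(h,2,0,.01,.01).ravel())
E
```

```text
t: 18.1
ee_pos: [491.4, -31.0, 97.1]
tcp_rot: [[0.981, 0.194, 0.0], [0.194, -0.981, -0.001], [-0.0, 0.001, -1.0]]
ft_force: [-3.3, -3.1, 6.4]
gripper_width: 63.1
grasp_force: 46.3
t: 19.1
ee_pos: [492.9, -150.0, 166.1]
tcp_rot: [[0.999, 0.046, -0.0], [0.046, -0.999, -0.0], [-0.0, 0.0, -1.0]]
ft_force: [-1.1, 0.6, -0.0]
gripper_width: 50.3
grasp_force: 0.0
[ -38.5 -955.4] [82.3 55.8] 62.4 px 616 399 24 22
[311.8 148.2] [62.6 59.3] 89.5 px 240 290 23 22
[491.5 -33. ] [99.4 62.3] 11.3 px 300 217 28 39
[ 502.7 -351.6] [99.8 64.7] 4.3 px 414 213 25 37
[700.  354.8] [221.7 244.8] 28.4 px 127 127 101 93
[826.8 115.4] [219.3  13.8] 28.5 px 243 90 39 65
[  267   104   116   275 12533] ((490.6170349121094, -150.41273498535156), (177.6220703125, 63.84971237182617), 2.7057011127471924)
[ 9.9884385e-01  4.8072800e-02  4.7908484e+02 -1.5094360e+02]
```

```bash
python3 -m crank '[[0.05,0.0005,-0.001,-0.04,0],[0.05,0,0,-0.03,0],[0.05,0,0,-0.011,0],[0.05,0,0,-0.005,0],[0.05,0,0,0,0],[0.01,0,0,0,0],[0.01,0,0,0,0],[0.01,0,0,0,0],[0.01,0,0,0,0],[0.01,0,0,0,0]]' 60;python3 -m crank '[[0.01,0,0,0.04,0],[0.01,0,0,0.05,0],[0.01,0.0025,-0.001,0,0.1434],[0.01,0.0025,-0.001,0,0.1434],[0.01,0.0025,-0.001,0,0.1434],[0.01,0.0025,-0.001,0,0.1434],[0.01,0.0025,-0.001,0,0.1434],[0.01,0.0025,-0.001,0,0.1434],[0.01,0.0025,-0.001,0,0.1434],[0.01,0.0025,-0.001,0,0.1434],[0.01,0.0025,-0.001,0,0.1434],[0.01,0.0025,-0.001,0,0.1434]]';python3 -m crank '[[0.01,0,0,0,0.1434],[0.01,0,0,0,0.1434],[0.01,0,0,0,0],[0.01,0,0,0,0]]'
```

```text
t: 20.2
ee_pos: [494.4, -150.3, 81.6]
tcp_rot: [[0.999, 0.048, 0.002], [0.048, -0.999, -0.0], [0.002, 0.0, -1.0]]
ft_force: [-0.5, 0.8, 7.3]
gripper_width: 20.8
grasp_force: 59.6
t: 21.4
ee_pos: [518.6, -160.4, 170.7]
tcp_rot: [[0.083, 0.997, 0.0], [0.997, -0.083, -0.001], [-0.001, 0.0, -1.0]]
ft_force: [-0.3, 0.2, -0.6]
gripper_width: 20.7
grasp_force: 59.2
t: 21.8
ee_pos: [518.5, -160.4, 170.5]
tcp_rot: [[-0.193, 0.981, 0.0], [0.981, 0.193, -0.0], [-0.0, 0.0, -1.0]]
ft_force: [1.1, 0.8, -0.5]
gripper_width: 20.4
grasp_force: 59.2
```

```bash
python3 -m crank '[[0.01,0.0006,-0.003,-0.03,0],[0.01,0,0,-0.025,0],[0.01,0,0,-0.006,0],[0.01,0,0,0,0],[0.01,-0.002,0.01,0,0],[0.01,-0.002,0.01,0,0],[0.01,-0.002,0.01,0,0],[0.01,-0.002,0.01,0,0],[0.01,-0.002,0.01,0,0],[0.01,-0.002,0.01,0,0],[0.01,0,0,0,0]]';python3 -m crank '[[0.01,-0.002,0.01,0,0],[0.01,-0.002,0.01,0,0],[0.01,-0.002,0.01,0,0],[0.01,-0.002,0.01,0,0],[0.01,-0.002,0.01,0,0],[0.01,-0.002,0.01,0,0],[0.01,-0.0017,0.0083,0,0],[0.01,0,0,0,0],[0.01,0,0,0,0]]'
python3 - <<'E'
from h import *
shot("wrist","w10.png")
E
```

```text
t: 22.9
ee_pos: [507.0, -100.8, 109.3]
tcp_rot: [[-0.199, 0.98, -0.0], [0.98, 0.199, 0.001], [0.001, -0.0, -1.0]]
ft_force: [1.0, -0.0, -1.3]
gripper_width: 20.4
grasp_force: 59.2
t: 23.8
ee_pos: [493.5, -34.2, 109.2]
tcp_rot: [[-0.197, 0.98, -0.0], [0.98, 0.197, 0.0], [0.0, -0.0, -1.0]]
ft_force: [0.2, 0.4, -1.7]
gripper_width: 20.4
grasp_force: 59.2
```

View pics/w10.png

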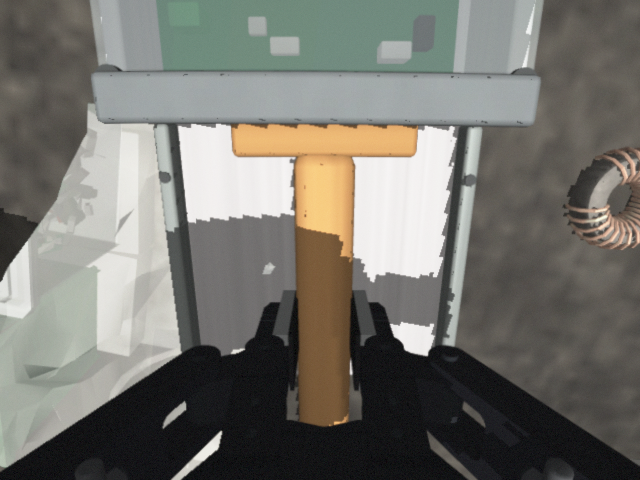

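The second board is behind the lintel too. Retract and lay the stick back.

```bash
python3 -m crank '[[0.01,0.004,-0.02,0,0],[0.01,0.005,-0.025,0,0],[0.01,0,0,0.02,0],[0.01,0,0,0.043,0],[0.01,-0.001,-0.0075,0,-0.1434],[0.01,-0.001,-0.0075,0,-0.1434],[0.01,-0.001,-0.0075,0,-0.1434],[0.01,-0.001,-0.0075,0,-0.1434],[0.01,-0.001,-0.0075,0,-0.1434],[0.01,-0.001,-0.0075,0,-0.1434],[0.01,-0.001,-0.0075,0,-0.1434],[0.01,-0.001,-0.0075,0,-0.1434]]';python3 -m crank '[[0.01,-0.001,-0.0075,0,-0.1434],[0.01,0,-0.004,0,-0.1434],[0.01,0,0,0,-0.1434],[0.01,0,0,0,-0.1434],[0.01,0,0,-0.04,0],[0.01,0,0,-0.04,0],[0.01,0,0,-0.007,0],[0.01,0,0,0,0],[0.01,0,0,0,0]]'
```

```text
t: 25.05
ee_pos: [494.3, -140.5, 172.2]
tcp_rot: [[0.817, 0.577, -0.0], [0.577, -0.817, 0.0], [0.0, -0.0, -1.0]]
ft_force: [0.4, 0.4, -1.8]
gripper_width: 20.4
grasp_force: 59.2
t: 25.95
ee_pos: [494.2, -151.9, 86.4]
tcp_rot: [[0.999, 0.047, 0.002], [0.047, -0.999, -0.001], [0.002, 0.001, -1.0]]
ft_force: [0.2, 0.8, -0.4]
gripper_width: 20.7
grasp_force: 59.2
```

```bash
python3 -m crank '[[0.01,0,0,-0.003,0],[0.01,0,0,-0.0015,0],[0.05,0,0,0,0],[0.05,0,0,0,0],[0.05,0,0,0.04,0],[0.05,0,0,0.05,0],[0.08,0.0017,-0.04,0,0.0056],[0.08,0.0017,-0.04,0,0.0056],[0.08,0.0017,-0.04,0,0.0056],[0.08,0.0017,-0.04,0,0.0056],[0.08,0.0017,-0.04,0,0.0056],[0.08,0,0,0,0]]' 40
python3 -m crank '[[0.08,0,0,0,0]]'
python3 - <<'E'
from carr import *
shot("wrist","w11.png");shot("top","t11.png");carriers("t11",200);print();carriers("w11")
E
```

```text
t: 27.15
ee_pos: [500.4, -359.1, 171.6]
tcp_rot: [[0.998, 0.068, 0.001], [0.068, -0.998, -0.007], [0.001, 0.007, -1.0]]
ft_force: [-0.7, -0.3, 0.5]
gripper_width: 80.0
grasp_force: 0.0
t: 27.25
ee_pos: [501.4, -352.4, 170.7]
tcp_rot: [[0.997, 0.073, -0.0], [0.073, -0.997, -0.0], [-0.0, 0.0, -1.0]]
ft_force: [-0.3, 1.2, -0.6]
gripper_width: 79.8
grasp_force: 0.0
[ -38.6 -955.4] [82.3 55.8] 62.4 px 616 399 24 22
[311.8 148.2] [62.6 59.3] 89.5 px 240 290 23 22
[700.  354.8] [221.7 244.8] 28.4 px 127 127 101 93
[826.8 115.4] [219.3  13.8] 28.5 px 243 90 39 65

[ 500.2 -349.7] [100.7  64.6] 4.3 px 267 170 106 150
```

```bash
python3 -m crank '[[0.08,0.001,0.0005,-0.04,0],[0.08,0,0,-0.04,0],[0.08,0,0,-0.012,0],[0.08,0,0,-0.006,0],[0.08,0,0,0,0],[0.055,0,0,0,0],[0.055,0,0,0,0],[0.055,0,0,0,0],[0.055,0,0,0,0],[0.055,0,0,0,0],[0.055,0,0,0,0]]' 40
```

```text
t: 28.45
ee_pos: [504.0, -351.3, 74.6]
tcp_rot: [[0.997, 0.076, 0.003], [0.076, -0.997, -0.001], [0.003, 0.002, -1.0]]
ft_force: [-0.3, 2.6, 6.7]
gripper_width: 62.8
grasp_force: 45.4
```

```bash
python3 -m crank '[[0.055,0,0,0.03,0],[0.055,0,0,0.045,0],[0.055,-0.0013,0.0402,0,0.0153],[0.055,-0.0013,0.0402,0,0.0153],[0.055,-0.0013,0.0402,0,0.0153],[0.055,-0.0013,0.0402,0,0.0153],[0.055,-0.0013,0.0402,0,0.0153],[0.055,-0.0013,0.0402,0,0.0153],[0.055,-0.0013,0.0402,0,0.0153],[0.055,-0.0013,0.0402,0,0.0153],[0.055,0,0,0,0],[0.055,0,0,0,0]]'; python3 -m crank '[[0.055,0,0,0,0],[0.055,0,0,0,0]]'; python3 - <<'E'
from carr import *
shot("wrist","w12.png");carriers("w12",1500,93)
E
```

```text
t: 29.65
ee_pos: [492.9, -28.1, 148.2]
tcp_rot: [[0.98, 0.2, 0.001], [0.2, -0.98, 0.0], [0.001, 0.0, -1.0]]
ft_force: [1.1, -0.9, -1.9]
gripper_width: 62.8
grasp_force: 45.5
t: 29.85
ee_pos: [492.7, -30.9, 147.9]
tcp_rot: [[0.981, 0.194, 0.001], [0.194, -0.981, -0.001], [0.0, 0.001, -1.0]]
ft_force: [0.1, 0.4, -1.4]
gripper_width: 63.0
grasp_force: 45.5
[489.8 -29.9] [99. 73.] 11.3 px 227 212 188 225
```

```bash
python3 -m crank '[[0.055,0.002,0,-0.025,0],[0.055,0,0,-0.015,0],[0.055,0,0,-0.006,0],[0.055,0,0,-0.0035,0],[0.055,0,0,0,0],[0.055,0,0,0,0]]'; python3 -m crank '[[0.078,0,0,0,0],[0.078,0,0,0,0],[0.078,0,0,0,0],[0.078,0,0,0.03,0],[0.078,0,0,0.04,0],[0.05,0,-0.04,0,-0.05],[0.05,0,-0.04,0,-0.05],[0.05,0,-0.0395,0,-0.05],[0.05,0,0,0,0],[0.05,0,0,0,0]]';python3 - <<'E'
from carr import *
shot("wrist","w13.png");shot("top","t13.png");carriers("t13",200)
im,dep,C=load("w13"); o=cv2.inRange(cv2.cvtColor(im,cv2.COLOR_RGB2HSV),(8,70,70),(24,255,255))
n,l,s,c=cv2.connectedComponentsWithStats(o); i=1+np.argmax(s[1:,4])
v,u=np.nonzero(l==i); W=ray(C,np.c_[u,v],23)[:,:2].astype(np.float32); print(s[i],cv2.minAreaRect(W)); h=W[W[:,0]<540]; print(cv2.fitLine(h,2,0,.01,.01).ravel())
E
```

```text
t: 30.5
ee_pos: [495.0, -29.7, 98.8]
tcp_rot: [[0.981, 0.196, 0.001], [0.196, -0.981, -0.0], [0.001, 0.0, -1.0]]
ft_force: [0.1, -0.1, -1.6]
gripper_width: 62.7
grasp_force: 45.5
t: 31.5
ee_pos: [494.3, -149.6, 168.2]
tcp_rot: [[0.999, 0.046, -0.0], [0.046, -0.999, -0.0], [-0.0, -0.0, -1.0]]
ft_force: [-0.1, -0.3, 0.6]
gripper_width: 49.9
grasp_force: 0.0
[ -38.5 -955.4] [82.3 55.8] 62.4 px 616 399 24 22
[313.1 155.1] [51.6 61.7] 72.2 px 240 290 20 22
[494.8 -32. ] [99.1 62.1] 11.4 px 300 216 27 39
[700.  354.8] [221.7 244.8] 28.4 px 127 127 101 93
[826.8 115.4] [219.3  13.8] 28.5 px 243 90 39 65
[  270   107   115   272 12292] ((490.5179748535156, -151.73275756835938), (177.77200317382812, 63.87308120727539), 2.730229377746582)
[ 9.9872249e-01  5.0531331e-02  4.7879382e+02 -1.5231184e+02]
```

```bash
python3 -m crank '[[0.05,-0.0005,-0.0025,-0.04,0],[0.05,0,0,-0.03,0],[0.05,0,0,-0.011,0],[0.05,0,0,-0.006,0],[0.05,0,0,0,0],[0.01,0,0,0,0],[0.01,0,0,0,0],[0.01,0,0,0,0],[0.01,0,0,0,0],[0.01,0,0,0,0]]' 60;python3 -m crank '[[0.01,0,0,0.04,0],[0.01,0,0,0.05,0],[0.01,0.0025,-0.001,0,0.1434],[0.01,0.0025,-0.001,0,0.1434],[0.01,0.0025,-0.001,0,0.1434],[0.01,0.0025,-0.001,0,0.1434],[0.01,0.0025,-0.001,0,0.1434],[0.01,0.0025,-0.001,0,0.1434],[0.01,0.0025,-0.001,0,0.1434],[0.01,0.0025,-0.001,0,0.1434],[0.01,0.0025,-0.001,0,0.1434],[0.01,0.0025,-0.001,0,0.1434]]';python3 -m crank '[[0.01,0,0,0,0.1434],[0.01,0,0,0,0.1434],[0.01,0,0,0,0],[0.01,0,0,0,0]]'
```

```text
t: 32.6
ee_pos: [494.9, -151.4, 82.6]
tcp_rot: [[0.999, 0.048, 0.002], [0.048, -0.999, -0.0], [0.002, 0.001, -1.0]]
ft_force: [-0.3, 0.5, 5.6]
gripper_width: 20.1
grasp_force: 59.6
t: 33.8
ee_pos: [519.1, -161.5, 171.7]
tcp_rot: [[0.083, 0.997, 0.0], [0.997, -0.083, -0.001], [-0.001, 0.0, -1.0]]
ft_force: [0.0, -0.4, -0.5]
gripper_width: 20.3
grasp_force: 59.3
t: 34.2
ee_pos: [519.0, -161.5, 171.5]
tcp_rot: [[-0.193, 0.981, 0.0], [0.981, 0.193, -0.0], [-0.0, 0.0, -1.0]]
ft_force: [-0.1, 0.7, -1.7]
gripper_width: 20.4
grasp_force: 59.3
```

```bash
python3 -m crank '[[0.01,0.0006,-0.003,-0.03,0],[0.01,0,0,-0.025,0],[0.01,0,0,-0.007,0],[0.01,0,0,0,0],[0.01,-0.002,0.01,0,0],[0.01,-0.002,0.01,0,0],[0.01,-0.002,0.01,0,0],[0.01,-0.002,0.01,0,0],[0.01,-0.002,0.01,0,0],[0.01,-0.002,0.01,0,0],[0.01,0,0,0,0]]';python3 -m crank '[[0.01,-0.002,0.01,0,0],[0.01,-0.002,0.01,0,0],[0.01,-0.002,0.01,0,0],[0.01,-0.002,0.01,0,0],[0.01,-0.002,0.01,0,0],[0.01,-0.002,0.01,0,0],[0.01,-0.002,0.01,0,0],[0.01,-0.002,0.0095,0,0],[0.01,0,0,0,0],[0.01,0,0,0,0]]'
python3 - <<'E'
from h import *
shot("wrist","w14.png"); shot("top","t14.png")
E
```

```text
t: 35.3
ee_pos: [507.5, -101.9, 109.3]
tcp_rot: [[-0.2, 0.98, -0.0], [0.98, 0.2, 0.001], [0.001, -0.0, -1.0]]
ft_force: [-0.2, -0.1, -1.1]
gripper_width: 20.5
grasp_force: 59.3
t: 36.3
ee_pos: [491.5, -23.7, 109.2]
tcp_rot: [[-0.198, 0.98, -0.0], [0.98, 0.198, 0.001], [0.001, -0.0, -1.0]]
ft_force: [0.9, -0.0, -1.2]
gripper_width: 20.1
grasp_force: 59.3
```

View pics/w14.png

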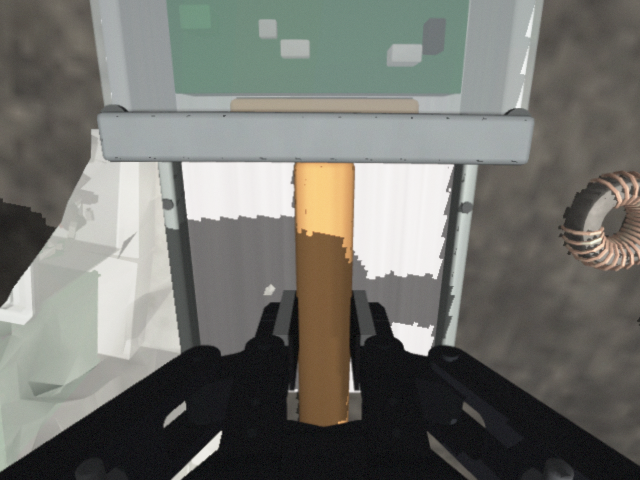

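The last board is well past the lintel. Return the stick.

```bash
python3 -m crank '[[0.01,0.005,-0.027,0,0],[0.01,0.006,-0.027,0,0],[0.01,0,0,0.02,0],[0.01,0,0,0.043,0],[0.01,-0.001,-0.0075,0,-0.1434],[0.01,-0.001,-0.0075,0,-0.1434],[0.01,-0.001,-0.0075,0,-0.1434],[0.01,-0.001,-0.0075,0,-0.1434],[0.01,-0.001,-0.0075,0,-0.1434],[0.01,-0.001,-0.0075,0,-0.1434],[0.01,-0.001,-0.0075,0,-0.1434],[0.01,-0.001,-0.0075,0,-0.1434]]';python3 -m crank '[[0.01,-0.001,-0.0075,0,-0.1434],[0.01,0,-0.007,0,-0.1434],[0.01,0,0,0,-0.1434],[0.01,0,0,0,-0.1434],[0.01,0,0,-0.04,0],[0.01,0,0,-0.04,0],[0.01,0,0,-0.007,0],[0.01,0,0,0,0],[0.01,0,0,0,0]]'
```

```text
t: 37.6
ee_pos: [494.5, -139.2, 172.2]
tcp_rot: [[0.817, 0.577, -0.0], [0.577, -0.817, 0.0], [0.0, -0.0, -1.0]]
ft_force: [-0.1, 0.2, -1.7]
gripper_width: 20.3
grasp_force: 59.3
t: 38.5
ee_pos: [494.0, -153.6, 85.8]
tcp_rot: [[0.999, 0.048, 0.001], [0.048, -0.999, -0.0], [0.001, 0.0, -1.0]]
ft_force: [0.4, 1.0, -0.7]
gripper_width: 20.5
grasp_force: 59.3
```

```bash
python3 -m crank '[[0.01,0,0,-0.003,0],[0.01,0,0,-0.0005,0],[0.05,0,0,0,0],[0.05,0,0,0,0],[0.05,0,0,0.05,0],[0.05,0,0,0.05,0],[0.05,0,0,0.015,0.1413],[0.05,0,0,0,0.1413],[0.05,-0.004,-0.0065,0,0.1413],[0.05,-0.004,-0.0065,0,0.1413],[0.05,-0.004,-0.0065,0,0.1413],[0.05,-0.004,-0.0065,0,0.1413]]' 40;python3 -m crank '[[0.05,-0.004,-0.0065,0,0.1413],[0.05,-0.004,-0.0065,0,0.1413],[0.05,-0.004,-0.0065,0,0.1413],[0.05,-0.004,-0.0065,0,0.1413],[0.05,-0.004,-0.0065,0,0.1413],[0.05,-0.004,-0.0065,0,0.1413],[0.05,-0.004,-0.0065,0,0.1413],[0.05,-0.004,-0.0065,0,0.1413],[0.05,-0.004,-0.0065,0,0.1413],[0.05,-0.004,-0.0065,0,0.1413],[0.05,-0.004,-0.0065,0,0.1413],[0.05,-0.004,-0.0065,0,0.1413]]';python3 -m crank '[[0.05,-0.004,-0.0065,0,0.1413],[0.05,-0.004,-0.0065,0,0.1413],[0.05,-0.004,-0.0065,0,0.1413],[0.05,-0.004,-0.0065,0,0.1413],[0.05,-0.004,-0.0065,0,0.1413],[0.05,-0.004,-0.0065,0,0.1413],[0.05,0,0,0,0],[0.05,0,0,0,0]]'
python3 - <<'E'
from h import *
shot("wrist","w15.png"); im,dep,C=shot("top","t15.png")
P=cloud(dep,C);X,Y,Z=P[...,0],P[...,1],P[...,2]
s=state();print(s["q"][6],np.degrees(np.arctan2(s["tcp_rot"][1][1],s["tcp_rot"][0][1])))
im,dep,C=load("w15"); P=cloud(dep,C)
Z=P[...,2]; k=(dep>0)&(Z>66)&(Z<82)&(np.hypot(P[...,0]-406,P[...,1]+297)<45)&(im.max(2)<70)
print(k.sum(),cv2.minAreaRect(P[k][:,:2].astype(np.float32)),np.median(Z[k]))
E
```

```text
t: 39.7
ee_pos: [477.5, -179.5, 196.9]
tcp_rot: [[0.62, 0.785, 0.0], [0.785, -0.62, -0.0], [-0.0, 0.0, -1.0]]
ft_force: [0.1, -0.4, -0.4]
gripper_width: 50.2
grasp_force: 0.0
t: 40.9
ee_pos: [429.4, -257.6, 196.8]
tcp_rot: [[-0.855, 0.518, -0.0], [0.518, 0.855, -0.0], [0.0, -0.0, -1.0]]
ft_force: [1.2, 0.9, 0.6]
gripper_width: 50.0
grasp_force: 0.0
t: 41.7
ee_pos: [405.6, -296.2, 196.7]
tcp_rot: [[-0.957, -0.29, 0.0], [-0.29, 0.957, 0.0], [-0.0, 0.0, -1.0]]
ft_force: [0.2, 0.5, -0.6]
gripper_width: 50.0
grasp_force: 0.0
1.775278906636523 106.96361058299868
4693 ((402.013671875, -296.11053466796875), (63.538002014160156, 24.978729248046875), 17.089200973510742) 74.95750333266594
```

View pics/w15.png

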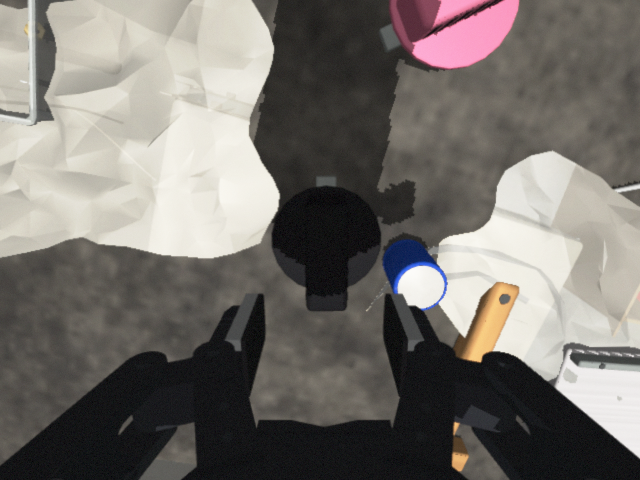

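The black plug is straight under the gripper at (327,240), its bar in line with the tool. The capacitor at (420,285) is clear of the right finger. Descend and grip above the flange.

```bash
python3 -m crank '[[0.042,0,-0.001,-0.03,0],[0.042,0,0,-0.03,0],[0.042,0,0,-0.012,0],[0.042,0,0,-0.003,0],[0.042,0,0,0,0],[0.042,0,0,0,0]]' 80; python3 -m crank '[[0.015,0,0,0,0],[0.015,0,0,0,0],[0.015,0,0,0,0],[0.015,0,0,0,0],[0.015,0,0,0,0]]' 100
```

```text
t: 42.4
ee_pos: [406.5, -297.3, 122.7]
tcp_rot: [[-0.956, -0.293, 0.002], [-0.293, 0.956, -0.001], [-0.001, -0.001, -1.0]]
ft_force: [-0.2, -0.3, -0.4]
gripper_width: 42.0
grasp_force: 0.0
t: 42.9
ee_pos: [406.3, -297.3, 122.7]
tcp_rot: [[-0.956, -0.293, 0.001], [-0.293, 0.956, -0.001], [-0.001, -0.001, -1.0]]
ft_force: [-0.9, 0.6, 5.2]
gripper_width: 22.3
grasp_force: 97.8
```

```bash
python3 -m crank '[[0.015,0,0,0.04,0],[0.015,0,0,0.05,0],[0.015,0.001,0.045,0.03,-0.01],[0.015,0.001,0.045,0.02,-0.01],[0.015,0.001,0.045,0,-0.01],[0.015,0.001,0.045,0,-0.01],[0.015,0.001,0.045,0,-0.01],[0.015,0.001,0.045,0,-0.01],[0.015,0.001,0.045,0,-0.01],[0.015,0.001,0.045,0,-0.01],[0.015,0.001,0.045,0,-0.01],[0.015,0.001,0.045,0,-0.01]]';python3 -m crank '[[0.015,0.001,0.045,0,0],[0.015,0.001,0.045,0,0],[0.015,0.001,0.045,0,0],[0.015,0.001,0.045,0,0],[0.015,0,0,0,0],[0.015,0,0,0,0],[0.015,0,0,0,0]]'
python3 - <<'E'
from h import *
shot("wrist","w16.png"); shot("top","t16.png"); shot("scene","s16.png")
s=state();print(s["q"][6],np.degrees(np.arctan2(s["tcp_rot"][1][1],s["tcp_rot"][0][1])))
E
```

```text
t: 44.1
ee_pos: [415.2, 150.8, 259.6]
tcp_rot: [[-0.981, -0.196, 0.0], [-0.196, 0.981, -0.001], [-0.0, -0.001, -1.0]]
ft_force: [0.5, 0.4, -2.6]
gripper_width: 22.3
grasp_force: 99.4
t: 44.8
ee_pos: [419.6, 327.7, 259.0]
tcp_rot: [[-0.981, -0.196, -0.001], [-0.196, 0.981, -0.002], [0.001, -0.002, -1.0]]
ft_force: [-0.8, -0.5, -2.8]
gripper_width: 22.3
grasp_force: 99.5
0.5456905433767929 101.20931701200469
```

View pics/w16.png

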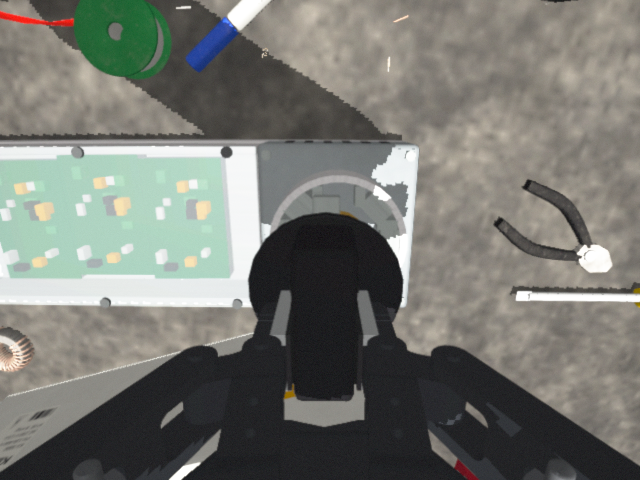

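All three boards show side by side under the clear roof, (30–220, 215). The socket collar arc is at (340,200), ahead of the held plug. Now a cross-check of the collar centre.

```bash
python3 - <<'E'
from h import *
from scipy.optimize import least_squares
def fit(q,r=None):
    f=(lambda p:np.hypot(q[:,0]-p[0],q[:,1]-p[1])-(r or p[2]))
    o=least_squares(f,[*q.mean(0),46],loss="soft_l1",f_scale=1); return o.x.round(1),np.abs(o.fun).mean().round(2)
for f in("w16","top0"):
    im,dep,C=load(f);P=cloud(dep,C);X,Y,Z=P[...,0],P[...,1],P[...,2]
    k=(dep>0)&(Z>87)&(Z<101)&(np.hypot(X-421,Y-334)<55); 
    q=P[k][:,:2]; ang=np.arctan2(q[:,1]-334,q[:,0]-421); r=np.hypot(q[:,0]-421,q[:,1]-334)
    b=np.digitize(ang,np.linspace(-np.pi,np.pi,49)); o=[]
    for j in np.unique(b):
        if (b==j).sum()>6: 
            i=np.where(b==j)[0]; o.append(q[i[np.argsort(r[i])[-2]]])
    o=np.array(o); print(f,k.sum(),len(o),np.median(Z[k]),fit(o),fit(o,46))
im,dep,C=load("w16");P=cloud(dep,C);Z=P[...,2]
k=(dep>0)&(Z>165)&(Z<182)&(im.max(2)<60)&(np.arange(480)[:,None]<300); print("flange z",np.median(Z[k]),k.sum())
c=cv2.findContours(k.astype(np.uint8),0,1)[0]; c=max(c,key=cv2.contourArea)[:,0]; c=c[c[:,1]<270]; w=ray(C,c,174)[:,:2]; print(fit(w),fit(w,36))
E
```

```text
w16 3641 25 95.05510287341349 (array([418.5, 336.3,  45.9]), np.float64(0.08)) (array([418.6, 336.3,  46. ]), np.float64(0.08))
top0 631 44 93.61927098135925 (array([421.1, 333.6,  44.7]), np.float64(0.98)) (array([421.2, 333.9,  46. ]), np.float64(1.4))
flange z 175.58783870640715 5851
(array([419.4, 328.2,  36.2]), np.float64(3.74)) (array([419.1, 328.1,  46. ]), np.float64(3.74))
```

```bash
python3 -m crank '[[0.015,0.0014,0.0065,-0.01,0.0015],[0.015,0,0,-0.015,0],[0.015,0,0,-0.01,0],[0.015,0,0,0,0],[0.015,0,0,0,0]]';python3 -m crank '[[0.015,0,0,-0.003,0],[0.015,0,0,-0.003,0],[0.015,0,0,-0.003,0],[0.015,0,0,0,0]]'
```

```text
t: 45.45
ee_pos: [421.0, 335.8, 224.2]
tcp_rot: [[-0.98, -0.198, -0.001], [-0.198, 0.98, -0.0], [0.001, -0.0, -1.0]]
ft_force: [-0.8, 0.3, -2.1]
gripper_width: 22.2
grasp_force: 99.6
t: 45.85
ee_pos: [421.0, 335.6, 215.1]
tcp_rot: [[-0.98, -0.198, -0.0], [-0.198, 0.98, -0.0], [0.0, -0.0, -1.0]]
ft_force: [0.3, -0.4, -1.6]
gripper_width: 22.4
grasp_force: 99.6
```

```bash
python3 -m crank '[[0.015,0,-0.0005,-0.003,0],[0.015,0,0,-0.003,0],[0.015,0,0,0,0]]';python3 -m crank '[[0.015,0,0,-0.003,0],[0.015,0,0,-0.003,0],[0.015,0,0,0,0]]'
```

```text
t: 46.15
ee_pos: [421.1, 335.3, 209.2]
tcp_rot: [[-0.98, -0.198, -0.0], [-0.198, 0.98, -0.0], [0.0, -0.0, -1.0]]
ft_force: [0.6, -0.6, -1.4]
gripper_width: 21.9
grasp_force: 99.6
t: 46.45
ee_pos: [421.2, 335.4, 203.4]
tcp_rot: [[-0.98, -0.198, 0.0], [-0.198, 0.98, 0.0], [-0.0, -0.0, -1.0]]
ft_force: [-0.1, -0.7, 3.4]
gripper_width: 22.1
grasp_force: 100.1
```

```bash
python3 -m crank '[[0.015,0,0,-0.004,0],[0.015,0,0,-0.004,0],[0.015,0,0,-0.003,0],[0.015,0,0,-0.0005,0],[0.015,0,0,0,0]]'
```

```text
t: 46.95
ee_pos: [421.2, 335.5, 192.5]
tcp_rot: [[-0.98, -0.198, 0.001], [-0.198, 0.98, 0.0], [-0.001, -0.0, -1.0]]
ft_force: [-1.5, -1.0, 8.7]
gripper_width: 21.8
grasp_force: 101.1
```

```bash
python3 -m crank '[[0.015,0,0,-0.001,0],[0.015,0,0,-0.0005,0],[0.015,0,0,0,0],[0.015,0,0,0,0]]'; python3 -m crank '[[0.015,0,0,0,-0.1],[0.015,0,0,0,-0.1],[0.015,0,0,0,0],[0.015,0,0,0,0]]'
```

```text
t: 47.35
ee_pos: [421.2, 335.5, 191.2]
tcp_rot: [[-0.98, -0.198, 0.001], [-0.198, 0.98, 0.0], [-0.001, -0.0, -1.0]]
ft_force: [-0.8, -1.3, 9.9]
gripper_width: 22.0
grasp_force: 101.2
t: 47.75
ee_pos: [421.8, 335.9, 191.5]
tcp_rot: [[-1.0, 0.001, 0.003], [0.001, 1.0, 0.001], [-0.003, 0.001, -1.0]]
ft_force: [0.0, -1.4, 8.3]
gripper_width: 22.1
grasp_force: 101.1
```

```bash
python3 -m crank '[[0.015,0,0,0,-0.137],[0.015,0,0,0,-0.137],[0.015,0,0,0,-0.137],[0.015,0,0,0,-0.137],[0.015,0,0,0,-0.137],[0.015,0,0,0,-0.137],[0.015,0,0,0,-0.137],[0.015,0,0,0,-0.137],[0.015,0,0,0,-0.137],[0.015,0,0,0,-0.137],[0.015,0,0,0,0],[0.015,0,0,0,0]]'; python3 -c "
from h import *
s=state();print(s['ft_torque'],np.degrees(np.arctan2(s['tcp_rot'][1][1],s['tcp_rot'][0][1])))"
```

```text
t: 48.95
ee_pos: [420.2, 334.9, 190.9]
tcp_rot: [[-0.199, 0.98, -0.001], [0.98, 0.199, -0.002], [-0.001, -0.001, -1.0]]
ft_force: [-3.3, -2.3, 10.0]
gripper_width: 22.0
grasp_force: 101.1
[-0.61613144  0.98866947 -0.11468974] 11.456474939390674
```

```bash
python3 -m crank '[[0.015,0,0,0.003,0],[0.015,0,0,0.003,0],[0.015,0,0,0,0],[0.015,0,0,0,0]]'; python3 -m crank '[[0.04,0,0,0,0],[0.04,0,0,0,0],[0.05,0,0,0,0],[0.05,0,0,0.02,0],[0.05,0,0,0.04,0],[0.05,0,0,0.05,0],[0.05,-0.01,-0.04,0.02,0],[0.05,-0.01,-0.04,0.02,0],[0.05,-0.01,-0.04,0.01,0],[0.05,0,0,0,0],[0.05,0,0,0,0]]'
python3 - <<'E'
from h import *
im,dep,C=shot("top","t17.png"); shot("wrist","w17.png"); shot("scene","s17.png")
P=cloud(dep,C);X,Y,Z=P[...,0],P[...,1],P[...,2]
k=(dep>0)&(Z>133)&(Z<170)&(np.hypot(X-421,Y-334)<45); print("top",k.sum(),k.any() and (cv2.minAreaRect(P[k][:,:2].astype(np.float32)),np.median(Z[k])))
im,dep,C=load("w17");P=cloud(dep,C);X,Y,Z=P[...,0],P[...,1],P[...,2]
k=(dep>0)&(Z>133)&(Z<170)&(np.hypot(X-421,Y-334)<45); print("wrist",k.sum(),k.any() and (cv2.minAreaRect(P[k][:,:2].astype(np.float32)),np.median(Z[k])))
a=cv2.imread("pics/t17.png")[180:330,100:420]; b=cv2.imread("pics/w17.png")
cv2.imwrite("pics/b.png",np.vstack([cv2.resize(a,(640,300)),cv2.resize(b,(400,300))[:, :].copy() if 0 else cv2.copyMakeBorder(cv2.resize(b,(400,300)),0,0,0,240,0)]))
E
```

```text
t: 49.35
ee_pos: [420.1, 334.9, 196.7]
tcp_rot: [[-0.199, 0.98, -0.001], [0.98, 0.199, -0.001], [-0.001, -0.002, -1.0]]
ft_force: [-3.9, -2.6, 8.4]
gripper_width: 22.0
grasp_force: 100.9
t: 50.45
ee_pos: [391.3, 214.9, 356.9]
tcp_rot: [[-0.197, 0.98, 0.001], [0.98, 0.197, 0.001], [0.0, 0.002, -1.0]]
ft_force: [0.3, 0.7, -0.5]
gripper_width: 50.4
grasp_force: 0.0
top 4 (((439.4694519042969, 308.6861267089844), (0.21844878792762756, 1.7518055438995361), 13.798807144165039), np.float64(144.55822943100804))
wrist 3715 (((420.2454833984375, 338.2109680175781), (25.65959358215332, 64.12326049804688), 11.44247055053711), np.float64(150.90701025420748))
```

View pics/b.png

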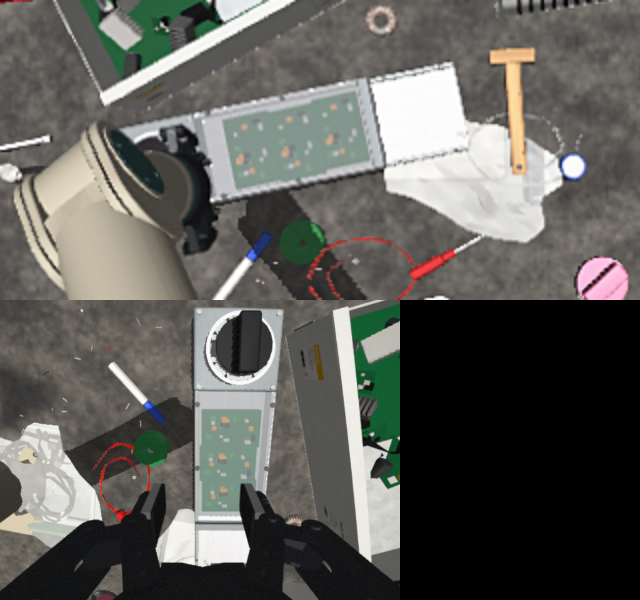

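The bar lies along the channel at about 151 mm, and the locked height should be 150 mm. Three boards are under the guard, and the stick is back on the bench at (515,110). Handing in.

```bash
python3 -c "
from plant import order
print(order.job_done())"
```

```text
the job is handed in; nothing more can be done
None
```

I've handed the job in: all three boards are inside the tester under the guard, the push stick is back on the bench clear of the base plate, and the interlock plug is turned and locked in its socket.

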